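# Sort lamp housings by weight through the two-way return chute

### The arm

A 6-joint arm with a two-finger parallel gripper is mounted at the origin on the work surface. World frame = base frame: x ahead of the robot, y to its left, z up, the work surface at z = 0. Lengths are in m, angles in degrees, forces in N, time in s.
With the tool pointing down it reaches from about 0.325 to 0.775 m from the base axis. Payload 5.5 kg.
Tool frame: the origin (TCP) lies between the finger pads; the fingertips stand 14 mm ahead of it and the grasp point (between the pads) lies 5 mm behind it; z points along the fingers, y is the line along which they close (so a half turn about z gives the same grasp; the last joint's range is limited). The gripper opens to 85 mm and grips with 20 to 120 N. Pads are 22 mm wide; open, the fingers measure 114 mm over their backs; the gripper's body (76 mm by 85 mm) begins 54 mm behind the grasp point. The pads swing forward as they close: fully open they stand 13 mm farther back than shut.
Start: joints at [70.033, 5.22, 70.514, -0, 104.267, -3.249], TCP at [0.173, 0.575, 0.245] pointing down, gripper open.
Joint ranges: [-164.24, 164.24], [-49.07, 125.15], [9.68, 141.18], [-86.29, 266.29], [3.28, 154.24], [-151.56, 151.56]. Speed limits (degrees/s): [147.25, 147.25, 172.46, 180, 180, 180].

### API

Orientations are given as [roll, pitch, yaw] about the fixed x, y, z axes, in that order (R = Rz(yaw) Ry(pitch) Rx(roll)).
In Python, from bench import ctrl gives the robot as it stands.
- The arm moves only by the tool move_arm, never from a script. Its argument "steps" is a list of rows, each a list of 3 entries, a list of its own where there are three numbers: the gripper command: -1 is shut, 1 is fully open, values between are in proportion, then the shift along the world's x, y, z in m, then the turn about the world's z in rad. A call has 1 to 8 rows; each row shifts and turns the commanded pose from where the row before left it; what a row does not reach is not made up. A row lasts 1/10 s, in which the tool goes at most 50 mm and 8.59 degrees, less where a joint would pass 70% of its speed; a pose out of reach is approached as far as the arm can. A call with a gripper value outside its range is refused whole. The fingers move at their own pace and stop on an object; "squeeze" is the grip in N (left out, the last holds). Time passes only in rows, so rows that do not move let the fingers close. It gives the time, the measured TCP pose, the force, the opening and the grip force at its end, in the units of the state.
- ctrl.observe(): the state, without advancing time (a new reading comes with each control period).
- ctrl.capture(name): name is "scene" or "top"; returns a dict with "pixels" (420x560x3 uint8, blue, green, red), "fx", "fy", "cx", "cy" (pixels), "extrinsics" (4x4, takes a point from camera to world coordinates). Camera axes: x right, y down, z forward; pixel columns grow to the right and rows downward; lengths in m; the calibration is good to about 2 mm. A picture is of the moment at which its call begins. There is no depth.
- ctrl.job_done(): hands the job in; it is judged then, once.
The state is a dict: "time_s": time; "joints": joint angles; "joint_velocities": joint speeds; "effort": joint torques, N m; "ee_pos": TCP position; "tool_rot": TCP orientation; "force": force on the tool from outside, world axes, zero at the start; "moment": the same for the moment, N m; "finger_gap": finger opening in m; "grasp_force": force on a finger pad.
Only numpy, scipy, OpenCV 4.12 (cv2) and the standard library are available. Lean on these libraries where they do the work, as an engineer would, in place of code of your own. Each camera call takes 0.05 s, during which the arm holds its last target. There are 200 camera calls.

### The job

Two identical-looking black lamp housings lie on the rack; neither, one or both may still have the heavy condenser inside, which you can only tell by lifting them. Return both through the mouth of the chute, setting the diverter lever beforehand so that each loaded (heavy) housing ends up in the blue bin and each empty (light) one in the yellow bin. Leave the lens and the rail carrier where they are.

Things in the scene. Friction and masses are not known exactly. Their poses are not given: they have to be found in the camera images.
- chute: fixed two-way return chute, 160 mm deep (x), 425 mm wide (y), origin under its centre on the table, front (-x) to the robot. What is dropped in the middle mouth is sent by the swinging orange flap to the blue bin (+y end) or yellow bin (-y end). Clear covers close the bins, so the mouth is the only way in. A housing dropped in lying along the chute's x rolls to its bin by itself
- mouth (a point): centre of the chute's funnel mouth, at its rim 236 mm above the table. The opening is 144 mm long along the chute's x; along y it is 200 mm wide at the rim and narrows to 120 mm at 190 mm above the table. Let a housing go centred here, its centre 215 to 260 mm above the table; the flap's top edge swings 163 to 195 mm above the table
- blue_bin (a point): centre of the floor of the blue bin (for loaded housings), 155 mm to the chute's +y side; floor 100 mm wide in y, room for two housings side by side
- yellow_bin (a point): centre of the floor of the yellow bin (for empty housings), 155 mm to the chute's -y side; floor 100 mm wide in y, room for two housings side by side
- lever_knob (a point): centre of the red ball (28 mm) on the diverter lever, a 12 mm steel bar 135 mm before (-x of) the chute's centre, 59 mm before its front pane. It swings sideways about a pivot along the chute's x, 100 mm above the table, radius 165 mm: ball centre 265 mm above the table upright, 238 mm and 90 mm to the side at either end stop. Push the ball sideways, fingers reaching just below it
- diverter (a joint): angle of lever and flap, which move as one: 0 upright, positive = leaning to the chute's +y, end stops at -0.58 and 0.58 rad. Stays where it is left, starts anywhere; moving it takes about 2 N at the ball, and the force rises sharply at a stop. They lean over the shut bin: lever fully to +y sends parts to the yellow bin (-y), lever fully to -y sends them to the blue bin (+y)
- rack: fixed white plate 220 x 110 x 12 mm with two pairs of black V saddles 110 mm apart along its x; origin under its centre on the table. The housings lie along its y; the saddles stand 42 mm either side of the middle and rise to 47 mm above the table, so the middle 70 mm of each housing is free to grip from above
- lens_mount: bystander: loose lens on a post with a black foot, 140 mm tall, origin under its foot
- rail_carrier: bystander: loose black rail carrier block 50 x 60 x 70 mm with a steel screw, origin under its centre
- housing_a_centre (a point): black ribbed lamp housing: closed cylinder, diameter 44 mm, 110 mm long along its own y, copper end discs, lying in the rack. Point: its centre (52 mm above the table at the start). Its middle 32 mm is 43 mm across: grip there. Empty it weighs about 0.2 kg, loaded about 0.6 kg; nothing shows it from outside. Neither, one or both of the two may be loaded. The insert has 1 mm of play
- housing_a: the same housing as housing_a_centre; origin at its centre
- housing_b_centre (a point): black ribbed lamp housing: closed cylinder, diameter 44 mm, 110 mm long along its own y, copper end discs, lying in the rack. Point: its centre (52 mm above the table at the start). Its middle 32 mm is 43 mm across: grip there. Empty it weighs about 0.2 kg, loaded about 0.6 kg; nothing shows it from outside. Neither, one or both of the two may be loaded. The insert has 1 mm of play
- housing_b: the same housing as housing_b_centre; origin at its centre
Mind the look-alikes: they are no part of the job. What is shaped like the housing_a but turquoise is not meant. What is shaped like the housing_b but green or turquoise is not meant.

How it is judged:
By the outcome, as a careful person would: the job done as asked, in the order asked, and still so for the second after the job is handed in, with the robot touching nothing.
It also fails if it takes over 72 s, if anything falls off the work surface, if the arm or the gripper's body presses on something with over 40 N, if the wrist force passes 120 N, or if a joint passes its speed limit or range.

## Working session

There is one attempt and no reset: what is moved stays moved. The work goes in short steps, Python scripts to look and compute and a tool call to move; the robot and the scene stay as the last step left them, time stands still between calls to the robot, and variables do not carry over. Pictures are saved under pics/ and viewed, at most 10 in all, crops included, and the job is handed in when it is done.

Besides the shell and the picture viewer there is one more tool, called after "Emit:" as a command line: name --argument value ..., lists and objects as JSON in quotes. move_arm: Moves the arm, as the interface text tells. Its arguments: {"type":"object","properties":{"steps":{"type":"array"},"squeeze":{"type":"number"}},"required":["steps"]}

```bash
mkdir -p pics; cat > h.py <<'E'
from bench import ctrl
import cv2, numpy as np, pickle
def snap(n,cam):
    c=ctrl.capture(cam); cv2.imwrite(f'pics/{n}.png',c['pixels']); pickle.dump(c,open(f'pics/{n}.pkl','wb')); return c
def ray(n,u,v,z):
    c=pickle.load(open(f'pics/{n}.pkl','rb')); E=np.array(c['extrinsics'])
    d=E[:3,:3]@[(u-c['cx'])/c['fx'],(v-c['cy'])/c['fy'],1]; o=E[:3,3]
    return np.round(o+d*(z-o[2])/d[2],4)
def proj(n,p):
    c=pickle.load(open(f'pics/{n}.pkl','rb')); E=np.array(c['extrinsics'])
    q=E[:3,:3].T@(np.array(p)-E[:3,3]); return np.round([c['fx']*q[0]/q[2]+c['cx'],c['fy']*q[1]/q[2]+c['cy']],1)
E
python3 - <<'E'
from h import *
for n in('top','scene'):
    c=snap(n+'1',n); print(c['fx'],np.round(c['extrinsics'],3).tolist())
print(ctrl.observe())
E
```

```text
412.39827090253823 [[-0.015, -0.998, 0.061, 0.503], [-1.0, 0.016, 0.008, -0.025], [-0.009, -0.061, -0.998, 1.357], [0.0, 0.0, 0.0, 1.0]]
457.46676695334975 [[0.141, 0.738, -0.66, 1.34], [0.99, -0.113, 0.085, -0.115], [-0.012, -0.665, -0.746, 1.012], [0.0, 0.0, 0.0, 1.0]]
{'time_s': 0.1, 'joints': array([ 7.00318861e+01,  5.26229773e+00,  7.05755926e+01, -3.96141462e-04,
        1.04266018e+02, -3.24862867e+00]), 'joint_velocities': array([-0.13832678, -0.14509531, -0.11851257,  0.09503125, -0.03652321,
       -0.05442529]), 'effort': array([ 1.63263736e-03, -4.60212600e+01, -4.19219792e+01, -1.42368890e-04,
        1.06441788e-02, -2.09474609e-05]), 'ee_pos': array([0.17253949, 0.57442564, 0.24422126]), 'tool_rot': array([-1.79896237e+02, -5.50486905e-03,  1.63280412e+02]), 'force': array([-0.64740772, -0.48725326, -0.29517163]), 'moment': array([ 0.03527968,  0.00773091, -0.00431884]), 'grasp_force': 0.0, 'finger_gap': 0.08523140723779495}
```

View pics/top1.png

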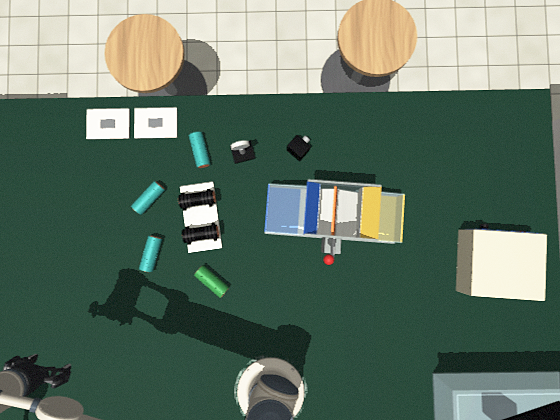

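View pics/scene1.png

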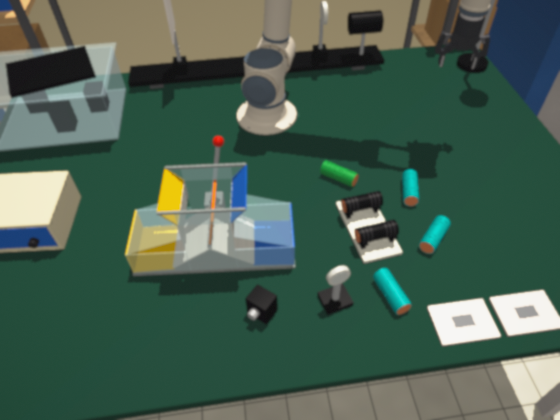

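The top view shows the rack near (200,217) with black housings at about (197,198) and (201,234). The chute is around (335,212), with the knob at (328,260) and the lever near upright. I'll enlarge both areas.

```bash
python3 - <<'E'
import cv2,numpy as np
t=cv2.imread('pics/top1.png')
a=cv2.resize(t[172:262,165:235],None,fx=6,fy=6,interpolation=cv2.INTER_CUBIC)[:540]
cv2.imwrite('pics/ca.png',a)
b=cv2.resize(t[170:270,255:415],None,fx=5,fy=5,interpolation=cv2.INTER_CUBIC)
cv2.imwrite('pics/cb.png',b)
E
```

```text
(no output)
```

View pics/ca.png

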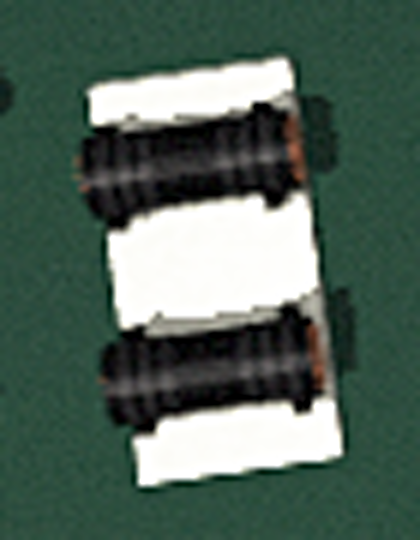

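View pics/cb.png

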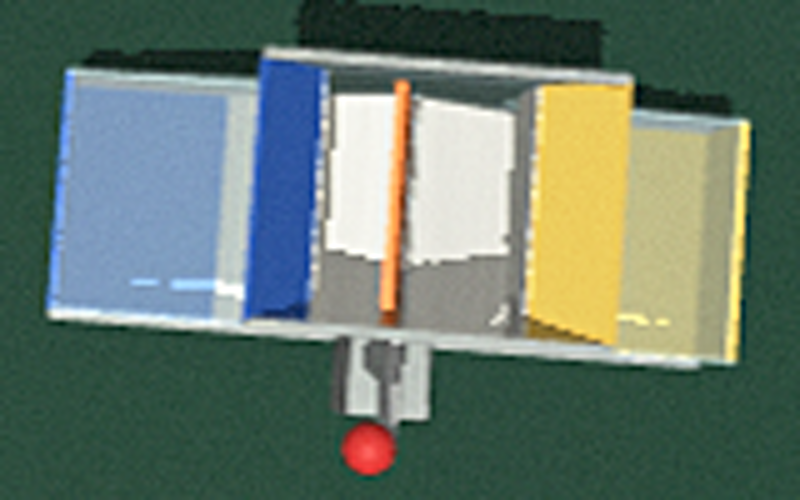

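```bash
python3 - <<'E'
from h import *
A=lambda x,y,z:ray('top1',165+(x-2.5)/6,172+(y-2.5)/6,z)
B=lambda x,y,z:ray('top1',255+(x-2)/5,170+(y-2)/5,z)
r=np.array([A(x,y,.012) for x,y in((88,92),(292,58),(343,458),(138,487))]);print(r,r.mean(0))
print('edges',[np.round(np.r_[np.linalg.norm(r[i]-r[i-1]),np.degrees(np.arctan2(*(r[i]-r[i-1])[1::-1]))],3) for i in range(4)])
print('H1',A(192,163,.06),'H2',A(213,370,.06))
m=np.array([B(x,y,.236) for x,y in((262,50),(632,78),(615,345),(245,320))]);print(m,m.mean(0))
print('edges',[np.round(np.r_[np.linalg.norm(m[i]-m[i-1]),np.degrees(np.arctan2(*(m[i]-m[i-1])[1::-1]))],3) for i in range(4)])
print('knob',B(369,448,.265))
print('knob scene',proj('scene1',B(369,448,.265)),'ctr rim',proj('scene1',m.mean(0)))
mm=m.mean(0)
print('H scene', proj('scene1',A(192,163,.06)),proj('scene1',A(213,370,.06)))
print([proj('scene1',p) for p in m])
E
```

```text
[[0.6609 0.2888 0.012 ]
 [0.6778 0.1769 0.012 ]
 [0.4592 0.1506 0.012 ]
 [0.4452 0.2619 0.012 ]] [0.560775 0.21955  0.012   ]
edges [array([0.217, 7.109]), array([  0.113, -81.412]), array([   0.22, -173.14]), array([ 0.112, 97.169])]
H1 [0.6168 0.2228 0.06  ] H2 [0.5077 0.2122 0.06  ]
[[ 0.6491 -0.1134  0.236 ]
 [ 0.6305 -0.3147  0.236 ]
 [ 0.4854 -0.301   0.236 ]
 [ 0.5019 -0.1012  0.236 ]] [ 0.566725 -0.207575  0.236   ]
edges [array([ 0.148, -4.738]), array([  0.202, -95.279]), array([1.46000e-01, 1.74606e+02]), array([ 0.2  , 85.279])]
knob [ 0.4338 -0.1631  0.265 ]
knob scene [217.7 140.3] ctr rim [202.9 187.8]
H scene [375.5 229.5] [361.3 200. ]
[array([245.6, 209.1]), array([155.8, 213.1]), array([164. , 168.5]), array([245.4, 164.5])]
```

The checks agree: rim 200 x 147 mm, rack plate 218 x 112 mm, and the knob reprojects onto the scene image. The lever leans about 0.2 rad to +y. Next I go above housing 2 at (0.507, 0.2125), yaw 97.3.

Emit:
move_arm --steps '[[1,[0.0335,-0.0362,0],-0.115],[1,[0.0335,-0.0362,0],-0.115],[1,[0.0335,-0.0362,0],-0.115],[1,[0.0335,-0.0362,0],-0.115],[1,[0.0335,-0.0362,0],-0.115],[1,[0.0335,-0.0362,0],-0.115],[1,[0.0335,-0.0362,0],-0.115],[1,[0.0335,-0.0362,0],-0.115]]' --squeeze 60

```text
time_s: 0.9
ee_pos: [0.4415, 0.2833, 0.2449]
tool_rot: [-180.0, -0.0, 110.3]
force: [1.4, 1.5, 0.2]
finger_gap: 0.0856
grasp_force: 0.0
```

Emit:
move_arm --steps '[[1,[0.0335,-0.0362,-0.03],-0.115],[1,[0.0335,-0.0362,-0.03],-0.115],[1,[0,0,-0.03],0],[1,[0,0,0],0],[1,[0,0,0],0]]'

```text
time_s: 1.4
ee_pos: [0.4981, 0.2224, 0.1631]
tool_rot: [-179.9, 0.0, 97.4]
force: [-0.2, -0.1, 0.1]
finger_gap: 0.0854
grasp_force: 0.0
```

Emit:
move_arm --steps '[[1,[0.009,-0.01,-0.03],0],[1,[0,0,-0.03],0],[1,[0,0,0],0],[1,[0,0,0],0]]'

```text
time_s: 1.8
ee_pos: [0.5077, 0.2133, 0.1053]
tool_rot: [179.9, -0.0, 97.5]
force: [-0.8, 0.7, -0.3]
finger_gap: 0.0853
grasp_force: 0.0
```

```bash
python3 - <<'E'
from h import *
snap('s2','scene')
t=cv2.imread('pics/s2.png')
cv2.imwrite('pics/s2c.png',cv2.resize(t[130:290,290:450],None,fx=3.7,fy=3.7,interpolation=cv2.INTER_CUBIC))
E
```

```text
(no output)
```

View pics/s2c.png

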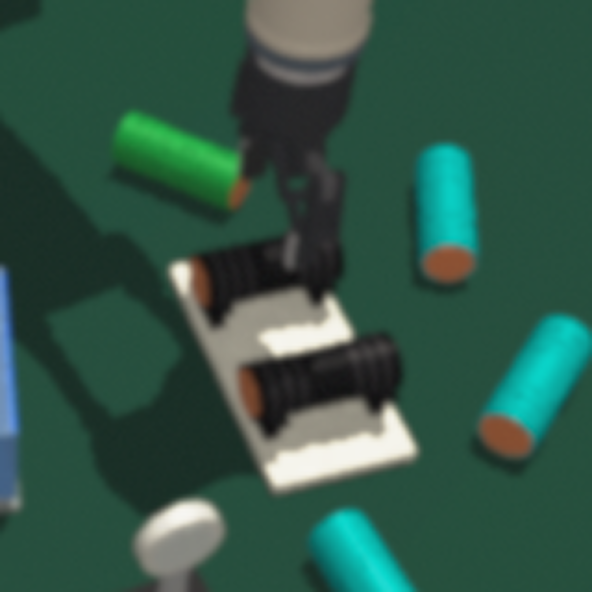

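The gripper straddles the near housing (crop 270,260), turned right. The green look-alike is close behind, so I check its clearance before descending.

```bash
python3 - <<'E'
from h import *
for p in((196,268),(200,263),(206,265),(213,270),(228,287)): print(ray('top1',*p,.03))
E
```

```text
[0.397  0.2312 0.03  ]
[0.4127 0.2183 0.03  ]
[0.4061 0.1991 0.03  ]
[0.3899 0.1768 0.03  ]
[0.3353 0.1292 0.03  ]
```

Emit:
move_arm --steps '[[0.4,[0,0,0],0],[0.4,[0,0,-0.02],0],[0.4,[0,0,0],0]]'

```text
time_s: 2.15
ee_pos: [0.5071, 0.2124, 0.0828]
tool_rot: [-179.9, 0.0, 97.4]
force: [-0.2, -0.3, -0.0]
finger_gap: 0.0595
grasp_force: 0.0
```

Emit:
move_arm --steps '[[0.6,[0,0,-0.02],0],[0.6,[0,0,-0.017],0],[0.6,[0,0,0],0],[-1,[0,0,0],0],[-1,[0,0,0],0],[-1,[0,0,0],0],[-1,[0,0,0],0]]'

```text
time_s: 2.85
ee_pos: [0.5087, 0.2127, 0.0485]
tool_rot: [179.8, -0.0, 97.4]
force: [-0.8, -0.3, 6.4]
finger_gap: 0.0418
grasp_force: 61.1
```

Emit:
move_arm --steps '[[-1,[0,0,0.02],0],[-1,[0,0,0.03],0],[-1,[0,0,0.02],0],[-1,[0,0,0],0],[-1,[0,0,0],0],[-1,[0,0,0],0]]'

```text
time_s: 3.45
ee_pos: [0.5068, 0.212, 0.1142]
tool_rot: [-179.8, 0.0, 97.4]
force: [0.6, 0.5, -3.0]
finger_gap: 0.0416
grasp_force: 61.4
```

```bash
python3 - <<'E'
from h import *
for i in range(3):
    o=ctrl.observe(); print(o['force'],o['ee_pos'],o['finger_gap']); 
    if i<2: snap('w','top')
E
```

```text
[ 0.55758437  0.54469354 -2.96336984] [0.50677282 0.21204393 0.11419994] 0.04163325492488642
[ 0.3825075   0.54053683 -2.3311774 ] [0.50674315 0.21199398 0.1141087 ] 0.041732482515297285
[-0.03996081 -0.75606784 -1.93633276] [0.50680393 0.21204393 0.11428447] 0.0416426426357366
```

About 2 N, so housing 2 is empty. I set it back and weigh the other one.

Emit:
move_arm --steps '[[-1,[0,0,-0.03],0],[-1,[0,0,-0.025],0],[-1,[0,0,-0.01],0],[-1,[0,0,0],0],[0.5,[0,0,0],0],[0.5,[0,0,0],0],[0.5,[0,0,0],0]]'

```text
time_s: 4.25
ee_pos: [0.5078, 0.2124, 0.0519]
tool_rot: [180.0, -0.0, 97.4]
force: [0.9, -0.1, 1.0]
finger_gap: 0.0639
grasp_force: 0.0
```

Emit:
move_arm --steps '[[0.5,[0,0,0.03],0],[0.5,[0,0,0.03],0],[0.5,[0.03,0.004,0.03],0],[0.5,[0.04,0.004,0],0],[0.5,[0.039,0.004,-0.02],0],[0.5,[0,0,-0.02],0],[0.5,[0,0,0],0],[0.5,[0,0,0],0]]'

```text
time_s: 5.05
ee_pos: [0.6162, 0.2243, 0.1014]
tool_rot: [-179.9, 0.0, 97.4]
force: [0.5, 1.1, 0.1]
finger_gap: 0.0639
grasp_force: 0.0
```

Emit:
move_arm --steps '[[0.5,[0,0,-0.025],0],[0.5,[0,0,-0.02],0],[0.5,[0,0,-0.007],0],[0.5,[0,0,0],0],[-1,[0,0,0],0],[-1,[0,0,0],0],[-1,[0,0,0],0],[-1,[0,0,0],0]]'

```text
time_s: 5.85
ee_pos: [0.618, 0.2248, 0.0523]
tool_rot: [179.7, -0.0, 97.4]
force: [-0.8, -0.5, 6.4]
finger_gap: 0.0418
grasp_force: 61.5
```

Emit:
move_arm --steps '[[-1,[0,0,0.02],0],[-1,[0,0,0.03],0],[-1,[0,0,0.02],0],[-1,[0,0,0],0],[-1,[0,0,0],0],[-1,[0,0,0],0],[-1,[0,0,0],0]]'

```text
time_s: 6.55
ee_pos: [0.6156, 0.224, 0.1166]
tool_rot: [-179.8, 0.0, 97.4]
force: [0.4, -0.0, -6.8]
finger_gap: 0.0418
grasp_force: 62.1
```

```bash
python3 - <<'E'
from h import *
for i in range(3):
    o=ctrl.observe(); print(o['force'],o['ee_pos'],o['finger_gap']); 
    if i<2: snap('w','top')
E
```

```text
[ 0.3712258  -0.02809263 -6.79147173] [0.61564004 0.22401918 0.11660484] 0.04182610788145907
[-0.18191879 -0.47501854 -5.93878817] [0.6158278  0.2240902  0.11708436] 0.04137209622567383
[ 0.38207322  0.14813698 -5.67055825] [0.61602596 0.22414851 0.11756116] 0.041513659742049715
```

Housing 1 is loaded, at about 6 N. I set it back, then push the lever fully to -y (blue) from its +y side.

Emit:
move_arm --steps '[[-1,[0,0,-0.03],0],[-1,[0,0,-0.025],0],[-1,[0,0,-0.011],0],[-1,[0,0,0],0],[0.5,[0,0,0],0],[0.5,[0,0,0],0],[0.5,[0,0,0],0],[0.5,[0,0,0.03],0]]'

```text
time_s: 7.45
ee_pos: [0.6143, 0.2237, 0.079]
tool_rot: [-179.5, 0.1, 97.4]
force: [-0.4, -0.5, -0.1]
finger_gap: 0.0642
grasp_force: 0.0
```

Emit:
move_arm --steps '[[0.5,[0,0,0.05],0],[-1,[-0.02,-0.01,0.04],-0.05],[-1,[-0.02,-0.04,0.04],-0.05],[-1,[-0.02,-0.04,0.03],-0.05],[-1,[-0.02,-0.04,0.03],-0.068],[-1,[-0.02,-0.045,0.03],0],[-1,[-0.02,-0.045,0],0],[-1,[-0.02,-0.04,0],0]]'

```text
time_s: 8.25
ee_pos: [0.4847, -0.0189, 0.2907]
tool_rot: [179.8, 0.0, 84.9]
force: [0.5, -1.2, 0.4]
finger_gap: -0.0002
grasp_force: 0.0
```

Emit:
move_arm --steps '[[-1,[-0.02,-0.035,0],0],[-1,[-0.015,-0.032,0],0],[-1,[0,0,0],0]]'

```text
time_s: 8.55
ee_pos: [0.449, -0.0873, 0.2898]
tool_rot: [179.9, 0.1, 84.6]
force: [0.8, 0.3, 0.3]
finger_gap: 0.0002
grasp_force: 0.0
```

Emit:
move_arm --steps '[[-1,[-0.007,-0.008,-0.03],0],[-1,[0,0,-0.022],0],[-1,[0,0,0],0],[-1,[-0.001,-0.015,0],0],[-1,[-0.002,-0.02,0],0],[-1,[-0.002,-0.02,0],0],[-1,[-0.002,-0.02,0],0]]'

```text
time_s: 9.25
ee_pos: [0.4372, -0.167, 0.2387]
tool_rot: [179.8, -0.0, 85.0]
force: [1.2, 2.3, 1.6]
finger_gap: -0.0003
grasp_force: 0.0
```

Emit:
move_arm --steps '[[-1,[-0.002,-0.02,0],0],[-1,[-0.002,-0.02,0],0],[-1,[-0.002,-0.02,0],0],[-1,[0,0,0],0]]'

```text
time_s: 9.65
ee_pos: [0.4309, -0.2283, 0.2377]
tool_rot: [179.9, 0.0, 84.8]
force: [1.2, 0.4, 0.2]
finger_gap: 0.0002
grasp_force: 0.0
```

Emit:
move_arm --steps '[[-1,[-0.001,-0.015,0],0],[-1,[-0.001,-0.012,0],0],[-1,[0,-0.006,0],0],[-1,[0,0,0],0]]'

```text
time_s: 10.05
ee_pos: [0.4287, -0.2595, 0.2366]
tool_rot: [-180.0, -0.2, 84.9]
force: [0.0, 6.0, 0.5]
finger_gap: 0.0003
grasp_force: 2.7
```

Emit:
move_arm --steps '[[-1,[0,-0.005,0],0],[-1,[0,-0.003,0],0],[-1,[0,0,0],0]]'

```text
time_s: 10.35
ee_pos: [0.4288, -0.2611, 0.2365]
tool_rot: [-179.8, -0.9, 85.3]
force: [-1.5, 30.9, 5.0]
finger_gap: -0.0
grasp_force: 14.2
```

Force rises sharply to 31 N, so the lever is at the -y stop. I take the loaded housing.

Emit:
move_arm --steps '[[-1,[0,0.015,0],0],[-1,[0,0.005,0.03],0],[-1,[0,0.01,0.03],0],[0.5,[0.02,0.045,0],0.03],[0.5,[0.02,0.045,0],0.03],[0.5,[0.02,0.045,0],0.03],[0.5,[0.02,0.045,0],0.03],[0.5,[0.02,0.045,0],0.03]]'

```text
time_s: 11.15
ee_pos: [0.5292, -0.0117, 0.2968]
tool_rot: [179.9, 0.1, 93.5]
force: [1.0, -0.9, -0.9]
finger_gap: 0.0642
grasp_force: 0.0
```

Emit:
move_arm --steps '[[0.5,[0.02,0.045,0],0.03],[0.5,[0.02,0.045,0],0.038],[0.5,[0.02,0.045,-0.01],0],[0.5,[0.02,0.045,-0.02],0],[0.5,[0.005,0.045,-0.02],0],[0.5,[0,0.01,-0.04],0],[0.5,[0,0,-0.04],0],[0.5,[0,0,0],0]]'

```text
time_s: 11.95
ee_pos: [0.6093, 0.2184, 0.1591]
tool_rot: [-179.3, 0.2, 97.4]
force: [-1.7, -0.6, -1.3]
finger_gap: 0.0641
grasp_force: 0.0
```

Emit:
move_arm --steps '[[0.5,[0.003,0,-0.04],0],[0.5,[0,0,-0.02],0],[0.5,[0,0,0],0],[0.5,[0,0,0],0]]'

```text
time_s: 12.35
ee_pos: [0.6162, 0.2185, 0.1102]
tool_rot: [179.9, -0.0, 97.3]
force: [-0.3, -0.0, 1.2]
finger_gap: 0.064
grasp_force: 0.0
```

Emit:
move_arm --steps '[[0.5,[0,0.005,-0.03],0],[0.5,[0,0,-0.022],0],[0.5,[0,0,-0.009],0],[0.5,[0,0,0],0],[-1,[0,0,0],0],[-1,[0,0,0],0],[-1,[0,0,0],0],[-1,[0,0,0],0]]' --squeeze 80

```text
time_s: 13.15
ee_pos: [0.618, 0.2242, 0.0504]
tool_rot: [179.5, -0.0, 97.4]
force: [5.5, -0.5, 2.8]
finger_gap: 0.0409
grasp_force: 80.5
```

Emit:
move_arm --steps '[[-1,[0,0,0.03],0],[-1,[0,0,0.04],0],[-1,[0,0,0.05],0],[-1,[0,0,0.05],0],[-1,[0,0,0.04],0],[-1,[0,0,0.03],0],[-1,[0,0,0],0]]'

```text
time_s: 13.85
ee_pos: [0.6159, 0.2241, 0.2933]
tool_rot: [179.5, -0.1, 97.4]
force: [-0.4, 0.1, -4.7]
finger_gap: 0.0411
grasp_force: 82.6
```

Emit:
move_arm --steps '[[-1,[-0.005,-0.038,0],0.12],[-1,[-0.005,-0.038,0],0.12],[-1,[-0.005,-0.038,0],0.12],[-1,[-0.005,-0.038,0],0.12],[-1,[-0.005,-0.038,0],0.12],[-1,[-0.005,-0.038,0],0.12],[-1,[-0.005,-0.038,0],0.12],[-1,[-0.005,-0.038,0],0.12]]'

```text
time_s: 14.65
ee_pos: [0.5741, -0.0815, 0.2833]
tool_rot: [-179.9, -0.3, 152.7]
force: [0.6, -0.3, -5.1]
finger_gap: 0.041
grasp_force: 83.1
```

Emit:
move_arm --steps '[[-1,[-0.004,-0.038,0],0.12],[-1,[-0.003,-0.038,0],0.12],[-1,[-0.002,-0.038,0],0.12],[-1,[0,-0.014,0],0.033],[-1,[0,0,0],0],[-1,[0,0,0],0]]'

```text
time_s: 15.25
ee_pos: [0.5657, -0.2079, 0.284]
tool_rot: [179.9, -0.2, 174.8]
force: [0.5, 0.6, -5.5]
finger_gap: 0.0406
grasp_force: 83.2
```

Over the mouth, aligned. A check of the lever and position before releasing:

Emit:
move_arm --steps '[[-1,[0.001,0,-0.02],0],[-1,[0,0,-0.02],0],[-1,[0,0,0],0],[-1,[0,0,0],0]]'

```text
time_s: 15.65
ee_pos: [0.567, -0.207, 0.2459]
tool_rot: [180.0, -0.1, 175.0]
force: [-0.1, 0.1, -4.9]
finger_gap: 0.0408
grasp_force: 83.1
```

```bash
python3 - <<'E'
from h import *
snap('s3','scene')
t=cv2.imread('pics/s3.png')
cv2.imwrite('pics/s3c.png',cv2.resize(t[110:290,110:310],None,fx=3,fy=3,interpolation=cv2.INTER_CUBIC))
E
```

```text
(no output)
```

View pics/s3c.png

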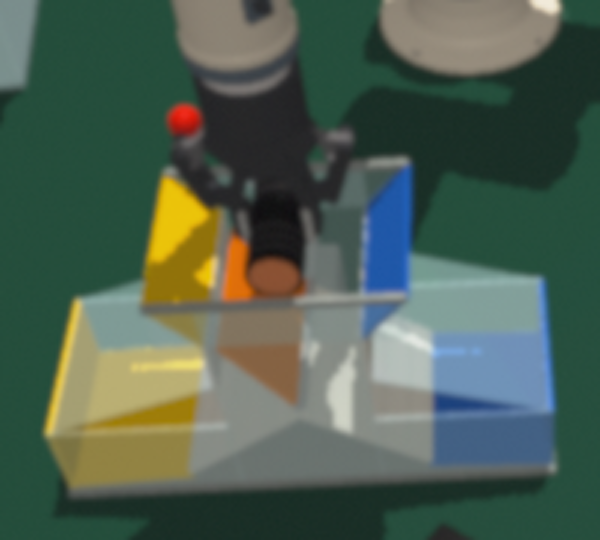

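The ball (185,120) leans to the yellow side with the flap shutting yellow, and the housing (275,250) sits between the panes. Release.

Emit:
move_arm --steps '[[0.6,[0,0,0],0],[0.6,[0,0,0],0],[0.6,[0,0,0],0],[0.6,[0,0,0.02],0],[0.6,[0,0,0.03],0],[0.6,[0,0,0],0],[0.6,[0,0,0],0],[0.6,[0,0,0],0]]'

```text
time_s: 16.5
ee_pos: [0.5671, -0.2082, 0.2959]
tool_rot: [180.0, -0.0, 174.9]
force: [-0.1, 0.7, 0.4]
finger_gap: 0.0684
grasp_force: 0.0
```

```bash
python3 - <<'E'
from h import *
snap('s4','scene')
t=cv2.imread('pics/s4.png')
cv2.imwrite('pics/s4c.png',cv2.resize(t[110:290,110:310],None,fx=3,fy=3,interpolation=cv2.INTER_CUBIC))
E
```

```text
(no output)
```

View pics/s4c.png

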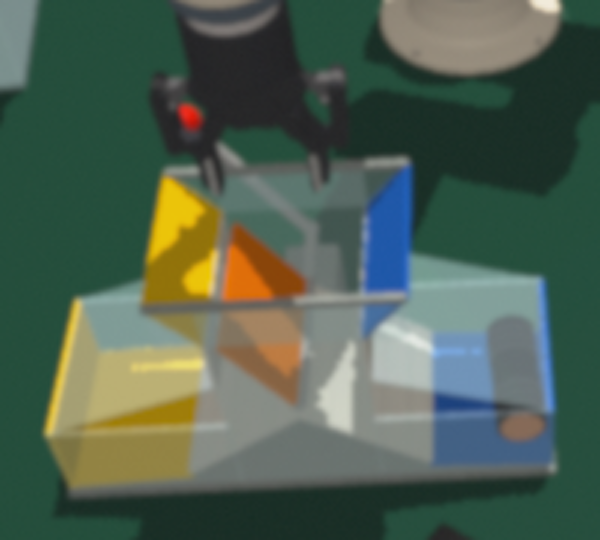

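The loaded housing lies in the blue bin (515,385). Now I push the lever to +y from its -y side.

Emit:
move_arm --steps '[[-1,[0,0,0.005],-0.13],[-1,[-0.014,-0.012,0],-0.135],[-1,[-0.014,-0.012,0],-0.135],[-1,[-0.014,-0.012,0],-0.135],[-1,[-0.014,-0.012,0],-0.135],[-1,[-0.014,-0.012,0],-0.135],[-1,[-0.014,-0.012,0],-0.135],[-1,[-0.014,-0.012,0],-0.135]]'

```text
time_s: 17.35
ee_pos: [0.4684, -0.2925, 0.3003]
tool_rot: [-179.9, -0.1, 113.0]
force: [-0.0, 0.1, -0.5]
finger_gap: -0.0
grasp_force: 0.0
```

Emit:
move_arm --steps '[[-1,[-0.014,-0.012,0],-0.135],[-1,[-0.014,-0.012,0],-0.135],[-1,[-0.014,-0.012,0],-0.135],[-1,[-0.007,-0.012,0],-0.09],[-1,[0,0,0],0],[-1,[0,0,0],0]]'

```text
time_s: 17.95
ee_pos: [0.4202, -0.3399, 0.3008]
tool_rot: [-180.0, -0.1, 85.1]
force: [0.7, -0.3, 0.0]
finger_gap: -0.0003
grasp_force: 0.0
```

Emit:
move_arm --steps '[[-1,[0,0,-0.04],0],[-1,[0,0,-0.023],0],[-1,[0,0,0],0],[-1,[0.001,0.015,0],0],[-1,[0.002,0.02,0],0],[-1,[0.002,0.025,0],0],[-1,[0.002,0.025,0],0],[-1,[0.002,0.025,0],0]]'

```text
time_s: 18.75
ee_pos: [0.4299, -0.2291, 0.2422]
tool_rot: [179.7, 0.2, 85.0]
force: [-0.0, -2.7, 1.8]
finger_gap: -0.0002
grasp_force: 0.0
```

Emit:
move_arm --steps '[[-1,[0.002,0.025,0],0],[-1,[0.002,0.025,0],0],[-1,[0.002,0.02,0],0],[-1,[0.001,0.015,0],0],[-1,[0.001,0.01,0],0],[-1,[0,0.005,0],0],[-1,[0,0,0],0]]'

```text
time_s: 19.45
ee_pos: [0.4374, -0.1295, 0.2396]
tool_rot: [179.9, 0.0, 85.0]
force: [0.1, -0.0, -0.0]
finger_gap: -0.0003
grasp_force: 0.0
```

Emit:
move_arm --steps '[[-1,[0,0.006,0],0],[-1,[0,0.004,0],0],[-1,[0,0,0],0]]'

```text
time_s: 19.75
ee_pos: [0.4374, -0.1277, 0.2395]
tool_rot: [179.8, 0.9, 84.4]
force: [0.9, -31.3, -1.4]
finger_gap: -0.0001
grasp_force: 15.5
```

The +y stop is reached at 31 N. I fetch housing 2.

Emit:
move_arm --steps '[[-1,[0,-0.025,0],0],[-1,[0,0,0.03],0],[-1,[0,0,0.03],0],[0.5,[0.008,0.04,0],0.03],[0.5,[0.008,0.045,0],0.03],[0.5,[0.008,0.045,0],0.03],[0.5,[0.008,0.045,0],0.03],[0.5,[0.008,0.045,0],0.03]]'

```text
time_s: 20.55
ee_pos: [0.4772, 0.0764, 0.2989]
tool_rot: [180.0, -0.0, 93.6]
force: [0.9, -0.3, 0.1]
finger_gap: 0.0641
grasp_force: 0.0
```

Emit:
move_arm --steps '[[0.5,[0.01,0.045,-0.02],0.03],[0.5,[0.01,0.045,-0.03],0.038],[0.5,[0.01,0.045,-0.04],0],[0.5,[0,0,-0.04],0],[0.5,[0,0,-0.03],0],[0.5,[0,0,0],0],[0.5,[0,0,0],0]]'

```text
time_s: 21.25
ee_pos: [0.5045, 0.1971, 0.1492]
tool_rot: [-180.0, -0.0, 97.4]
force: [0.0, -0.6, 1.0]
finger_gap: 0.064
grasp_force: 0.0
```

Emit:
move_arm --steps '[[0.5,[0.003,0.0155,-0.03],0],[0.5,[0,0,-0.03],0],[0.5,[0,0,0],0],[0.5,[0,0,0],0]]'

```text
time_s: 21.65
ee_pos: [0.5083, 0.2128, 0.0911]
tool_rot: [179.9, -0.0, 97.4]
force: [-0.2, -0.9, 1.2]
finger_gap: 0.0639
grasp_force: 0.0
```

Emit:
move_arm --steps '[[0.5,[0,0,-0.02],0],[0.5,[0,0,-0.015],0],[0.5,[0,0,-0.007],0],[0.5,[0,0,0],0],[-1,[0,0,0],0],[-1,[0,0,0],0],[-1,[0,0,0],0],[-1,[0,0,0],0]]' --squeeze 60

```text
time_s: 22.45
ee_pos: [0.5086, 0.2131, 0.0483]
tool_rot: [179.8, -0.0, 97.4]
force: [1.4, -1.1, 5.1]
finger_gap: 0.0417
grasp_force: 60.9
```

Emit:
move_arm --steps '[[-1,[0,0,0.03],0],[-1,[0,0,0.04],0],[-1,[0,0,0.05],0],[-1,[0,0,0.05],0],[-1,[0,0,0.04],0],[-1,[0,0,0.035],0],[-1,[0,0,0],0]]'

```text
time_s: 23.15
ee_pos: [0.5081, 0.2133, 0.2977]
tool_rot: [179.5, -0.1, 97.5]
force: [-1.0, 0.6, -1.6]
finger_gap: 0.0417
grasp_force: 61.4
```

Weight again about 2 N, so it is empty. Move (+0.059, -0.421), turn +1.353.

Emit:
move_arm --steps '[[-1,[0.005,-0.037,0],0.12],[-1,[0.005,-0.037,0],0.12],[-1,[0.005,-0.037,0],0.12],[-1,[0.005,-0.037,0],0.12],[-1,[0.005,-0.037,0],0.12],[-1,[0.005,-0.037,0],0.12],[-1,[0.005,-0.037,0],0.12],[-1,[0.005,-0.037,0],0.12]]'

```text
time_s: 23.95
ee_pos: [0.5469, -0.0844, 0.2894]
tool_rot: [-180.0, -0.2, 152.7]
force: [0.3, -0.5, -2.0]
finger_gap: 0.0417
grasp_force: 61.4
```

Emit:
move_arm --steps '[[-1,[0.005,-0.037,0],0.12],[-1,[0.005,-0.037,0],0.12],[-1,[0.005,-0.037,0],0.12],[-1,[0.004,-0.014,0],0.033],[-1,[0,0,0],0],[-1,[0,0,0],0]]'

```text
time_s: 24.55
ee_pos: [0.5661, -0.2077, 0.2898]
tool_rot: [179.9, -0.2, 174.9]
force: [-0.0, 0.3, -2.3]
finger_gap: 0.0411
grasp_force: 61.4
```

Emit:
move_arm --steps '[[-1,[0.001,0,-0.025],0],[-1,[0,0,-0.02],0],[-1,[0,0,0],0],[-1,[0,0,0],0],[0.6,[0,0,0],0],[0.6,[0,0,0],0],[0.6,[0,0,0],0],[0.6,[0,0,0.02],0]]'

```text
time_s: 25.35
ee_pos: [0.5669, -0.2079, 0.2645]
tool_rot: [179.9, -0.2, 175.0]
force: [-0.1, -0.1, -0.2]
finger_gap: 0.068
grasp_force: 0.0
```

Emit:
move_arm --steps '[[0.6,[0,0,0.04],0],[0.6,[0,0,0.04],0],[0.6,[0,0,0.02],0],[0.6,[0,0,0],0],[0.6,[0,0,0],0],[0.6,[0,0,0],0],[0.6,[0,0,0],0],[0.6,[0,0,0],0]]'

```text
time_s: 26.15
ee_pos: [0.5673, -0.2081, 0.3653]
tool_rot: [180.0, -0.1, 175.0]
force: [-0.1, 0.3, 0.9]
finger_gap: 0.0687
grasp_force: 0.0
```

```bash
python3 - <<'E'
from h import *
snap('s5','scene')
E
```

```text
(no output)
```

View pics/s5.png

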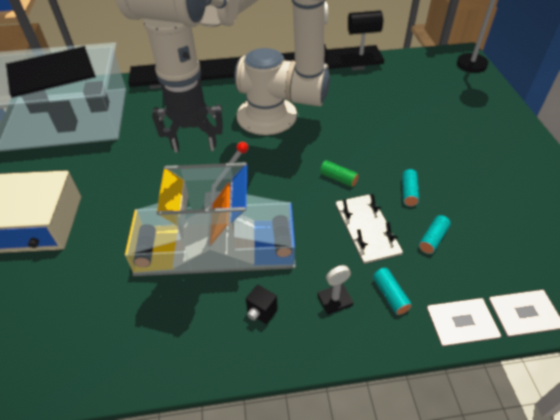

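The rack is empty. One housing is in the yellow bin (145,248) and one in the blue bin (283,240); the lens and carrier have not moved.

```bash
python3 -c "
from bench import ctrl
print(ctrl.job_done())"
```

```text
the job is handed in; nothing more can be done
None
```

The job is handed in at about 26 s of the 72 s: the loaded housing (about 6 N) is in the blue bin, the empty one (about 2 N) is in the yellow bin, and the lens and rail carrier are where they were.

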